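Lock down the egg seat of a shell tester

ROBOT

A 6-joint arm with a two-finger parallel gripper is mounted at the origin on the work surface. World frame = base frame: x ahead of the robot, y to its left, z up, the work surface at z = 0. Lengths are in m, angles in degrees, forces in N, time in s.
With the tool pointing down it reaches from about 0.25 to 0.725 m from the base axis. Payload 4 kg.
Tool frame: the origin (TCP) lies midway between the tips of the shut fingers; the grasp point (between the pads) lies 19 mm behind it; z points along the fingers, x is the direction in which the jaws open and shut, and the axes are right-handed (so a half turn about z gives the same grasp; the last joint's range is limited). The gripper opens to 85 mm and grips with 20 to 120 N. Pads are 22 mm wide; open, the fingers measure 114 mm over their backs; the gripper's body (76 mm by 85 mm) begins 54 mm behind the grasp point. The pads swing forward as they close: fully open they stand 13 mm farther back than shut.
Start: joints at [72.135, 13.785, 0.286, 76.501, 0, 90], TCP at [0.153, 0.476, 0.231] pointing down, gripper open.
Joint ranges: [-155.79, 155.79], [-60.16, 107.12], [-62.33, 73.08], [-114, 123.19], [-81.49, 82.49], [-180, 180]. Speed limits (degrees/s): [159.86, 159.86, 180, 180, 180, 180].

INTERFACE

Orientations are given as [roll, pitch, yaw] about the fixed x, y, z axes, in that order (R = Rz(yaw) Ry(pitch) Rx(roll)).
In Python, from station import * gives the robot as it stands.
- The arm moves only by the tool arm_command, never from a script. Its argument "deltas" is a list of rows, each an object with "slide": the shift along the world's x, y, z in cm, a list of three; "dr": the turn, a rotation vector about the world's x, y, z in degrees, a list of three; "jaw": the finger opening in cm, from 0 to 8.54. A call has 1 to 5 rows; each row shifts and turns the pose as measured when the row begins; what a row does not reach is not made up. A row lasts 1/10 s, in which the tool goes at most 50 mm and 8.59 degrees, less where a joint would pass 70% of its speed; a pose out of reach is approached as far as the arm can. A call is refused whole if a number of a shift passes 5 or a number of a turn 8.59, either way. A call with a gripper value outside its range is refused whole. The fingers move at their own pace and stop on an object; the grip force is fixed at half the most. Time passes only in rows, so rows that do not move let the fingers close. It gives the time, the measured TCP pose, the force and the opening at its end, in the units of the state.
- observe(): the state, without advancing time (a new reading comes with each control period).
- capture(name): name is "scene" or "top"; returns a dict with "img" (420x560x3 uint8, blue, green, red), "fov_y" (degrees; the focal length in pixels is half the picture's height over the tangent of half this angle, whatever the lens; pixels are square), "cx", "cy" (the principal point, pixels), "cam_to_world" (4x4, takes a point from camera to world coordinates). Camera axes: x right, y up, looking along -z (the intrinsics and any distortion apply to the point x, -y, -z); pixel columns grow to the right and rows downward; lengths in m; the calibration is good to about 2 mm. A picture is of the moment at which its call begins. There is no depth.
- job_done(): hands the job in, once; it reports no verdict.
Trained networks look in a picture, given as the dict that the camera call returned (one of the last four; its "shot" number tells which), for a name from the list of things; names that differ only in an ending like _2 or _b are one class to them, and where a whole thing is asked for, a point or a joint stands for the part that bears it (a point fixed in the world has none). Each returns a list of dicts, best first, with "p" (0 to 1); they miss things now and then, are a little off and sometimes report something else, mostly with a low value. They report only what shows in the picture. A call takes as long as a camera call.
- outline_of(picture, name): "region" (420x560 bool, what is visible of it) and "pixel" ([column, row] in pixels, amid what is visible of it).
- pinpoint(picture, name): "pixel" ([column, row] in pixels: a listed point, or the origin of a listed thing).
The state is a dict: "time": time; "q": joint angles; "dq": joint speeds; "joint_efforts": joint torques, N m; "tcp_pos": TCP position; "eef_rot": TCP orientation; "force": force on the tool from outside, world axes, zero at the start; "wrist_torque": the same for the moment, N m; "width": finger opening in m.
Only numpy, scipy, OpenCV 4.12 (cv2) and the standard library are available. Lean on these libraries where they do the work, as an engineer would, in place of code of your own. Each camera call takes 0.05 s, during which the arm holds its last target. There are 200 camera calls.

TASK

Get the egg-seat module ready to be moved: by its red latch knob, press the sprung carriage down into the housing until the brass bolt lines up with the slot in the steel strike, then slide the bolt fully home so that the carriage stays trapped down when you let go. Feel for the slot gently, without forcing the bolt against the strike, and leave the other things on the bench where they are.

Things in the scene. Friction and masses are not known exactly. Their poses are not given: they have to be found in the camera images.
- module: Egg-seat module: pale-and-grey housing 150 mm (x) by 290 mm (y) by 70 mm high, fixed to the bench. Origin: centre of its underside, straight below the red knob when the bolt is fully drawn back. z is up; +y is the way the bolt slides home. The carriage sits in a well in its deck (top face, z = 70 mm).
- strike_foot (a point): On the deck, at the foot of the strike's face (61 mm along the module's +y). The strike is a steel block 44 mm wide (x), 34 mm deep (y), 36 to 52 mm high, with a slot 9.8 mm high and 28 mm wide for the bolt. The slot was shimmed by hand: its middle lies anywhere from 5 to 21 mm above the deck, and this point does not tell where.
- carriage (a joint): How far the sprung carriage is pressed down, m: 0 at rest, 0.029 at its hard stop. The bolt lies level with the slot when it is 8 to 24 mm down, each time different, with 1.8 mm of play in all. The spring pushes up with 8 N at 0 and 0.35 N more per mm (16 N at 24 mm), less 2.5 to 4 N of weight.
- carriage_top (a point): Middle of the carriage's top face below the drawn-back knob, 94 mm above the bench at rest. The carriage is an aluminium plate 76 mm (module x) by 146 mm (y). A white egg ring 44 mm wide and 10 mm high stands on it 66 mm away on the -y side, and two low dark rails beside the bolt.
- keeper (a joint): How far the brass bolt has slid towards the strike, m: 0 drawn back, 0.020 fully home at its end stop. Starts at 0 to 0.003; friction 1.5 N. The tip meets the strike's face at 0.006 and gets past it only when level with the slot. Let go inside the slot, the spring lifts the bolt against the slot's upper jaw and it stays.
- bolt_tip (a point): Middle of the bolt's end face. The bolt is 24 mm wide and 8 mm thick and rides on the carriage; this point is 5 mm above the carriage's top, so 29 mm above the deck at rest, and 55 mm along +y from the knob's middle.
- knob (a point): Centre of the red grip knob on the bolt: an upright block 20 mm (module x) by 14 mm (module y) by 27 mm high, moving with bolt and carriage. The bolt's upper face lies 13 mm below this point. Axes as the module's.
- glass_ring: Bystander, not to be disturbed: clear glass egg ring; origin at the centre of its underside.
- dish: Bystander, not to be disturbed: shallow glass dish; origin at the centre of its underside.
- egg_in_cup: Bystander, not to be disturbed: white egg standing in a blue cup; origin at the centre of its underside.
- caliper: Bystander, not to be disturbed: digital caliper; origin at the centre of its underside.
- marker_ink: Bystander, not to be disturbed: small ink bottle with a blue cap; origin at the centre of its underside.
- beaker: Bystander, not to be disturbed: small glass beaker; origin at the centre of its underside.
- test_weight: Bystander, not to be disturbed: brass test weight; origin at the centre of its underside.

How it is judged (in metres and radians):
On the way, in this order (a step that is already met when the one before it is completed fails the run):
1. the carriage is pressed down at least 6 mm with the bolt still outside the strike (value of joint carriage above 0.006 m and value of joint keeper below 0.01 m), for 0.1 s.
2. the bolt is slid fully home in the strike with the carriage down (value of joint keeper above 0.017 m and value of joint carriage above 0.006 m), for 0.2 s.
At the end, for the whole second after the job is handed in: The bolt is home (keeper at least 17 mm of its 20 mm) in the strike's slot, holding the carriage at least 6 mm down, at rest, with the knob let go (all of step 2 and velocity of joint each of keeper, carriage below 0.01 m/s); the robot touches nothing.
It fails at once if the bolt is forced against the strike with more than 25 N (contact force between keeper and strike above 25 N).
It fails at once if a bystander is moved more than 15 mm (distance of any of glass_ring, dish, egg_in_cup, caliper, marker_ink, beaker, test_weight from where it was at the start of the episode above 0.015 m).
It also fails if it takes over 70 s, if anything falls off the work surface, if the arm or the gripper's body presses on something with over 40 N, if the wrist force passes 120 N, or if a joint passes its speed limit or range.

## Working session

There is one attempt and no reset: what is moved stays moved. The work goes in short steps, Python scripts to look and compute and a tool call to move; the robot and the scene stay as the last step left them, time stands still between calls to the robot, and variables do not carry over. Pictures are saved under pics/ and viewed, about 8 in all and at most 12, crops included, and the job is handed in when it is done.

Besides the shell and the picture viewer there is one more tool, called after ">>>" as name(argument=value, ...), one argument or row to a line, values as JSON. arm_command: Moves the arm, as the interface text tells. Its arguments: {"type":"object","properties":{"deltas":{"type":"array","items":{"type":"object","properties":{"slide":{"type":"array","items":{"type":"number"}},"dr":{"type":"array","items":{"type":"number"}},"jaw":{"type":"number"}}}}},"required":["deltas"]}

```bash
mkdir -p pics; cat > h.py <<'E'
from station import *
import numpy as np, cv2
def ray(c,px):
    f=c["img"].shape[0]/2/np.tan(np.radians(c["fov_y"])/2)
    d=np.array([(px[0]-c["cx"])/f,-(px[1]-c["cy"])/f,-1.]);M=np.array(c["cam_to_world"])
    d=M[:3,:3]@d;return M[:3,3],d/np.linalg.norm(d)
def tri(rs):
    A=np.zeros((3,3));b=np.zeros(3)
    for o,d in rs:
        P=np.eye(3)-np.outer(d,d);A+=P;b+=P@o
    X=np.linalg.solve(A,b);return X,[round(1000*float(np.linalg.norm((np.eye(3)-np.outer(d,d))@(X-o))),1) for o,d in rs]
def proj(c,X):
    f=c["img"].shape[0]/2/np.tan(np.radians(c["fov_y"])/2)
    M=np.linalg.inv(np.array(c["cam_to_world"]));p=M[:3,:3]@X+M[:3,3]
    return [c["cx"]+f*p[0]/-p[2],c["cy"]-f*p[1]/-p[2]]
def look(names):
    cs=[capture("scene"),capture("top")]
    out={}
    for n in names:
        rs=[]
        for c in cs:
            r=pinpoint(c,n)
            if r: rs.append(ray(c,r[0]["pixel"]));print(n,np.round(r[0]["pixel"],1),round(r[0]["p"],2))
            else: print(n,"none")
        if len(rs)==2:
            X,e=tri(rs);out[n]=X;print("   ",np.round(X,4),e)
    return cs,out
E
python3 - <<'E'
from h import *
print(capture("scene").keys())
cs,o=look(["knob","carriage_top","bolt_tip","strike_foot","module","glass_ring","dish","egg_in_cup","caliper","marker_ink","beaker","test_weight"])
for c in cs: print(np.round(c["cam_to_world"],3).tolist(),c["fov_y"],{k:c[k] for k in c if k not in("img","cam_to_world")})
cv2.imwrite("pics/a.png",cs[0]["img"]);cv2.imwrite("pics/b.png",cs[1]["img"])
s=observe();print(s["tcp_pos"],s["eef_rot"],s["force"],s["width"],s["time"])
E
```

```text
dict_keys(['img', 'fov_y', 'cx', 'cy', 'cam_to_world', 'shot'])
knob [283.  190.9] 0.58
knob [300.7 220.5] 0.59
    [ 0.5121 -0.0327  0.1095] [0.4, 0.4]
carriage_top [283.3 197.2] 0.93
carriage_top [299.1 215.5] 0.93
    [ 0.5262 -0.0246  0.1035] [4.3, 4.3]
bolt_tip [292.4 210.4] 0.53
bolt_tip [282.3 217.2] 0.55
    [0.5297 0.0214 0.0883] [4.0, 4.0]
strike_foot [296.6 217.1] 0.65
strike_foot [284.1 216.1] 0.85
    [0.5307 0.0239 0.0698] [6.1, 6.1]
module [284.2 223.6] 0.72
module [299.7 223.5] 0.56
    [ 0.5181 -0.0281 -0.0007] [5.1, 5.1]
glass_ring [310.  199.1] 0.5
glass_ring [300.5 260.6] 0.68
    [ 0.3977 -0.0321  0.0059] [0.8, 0.8]
dish [336.5 346.5] 0.66
dish [203.3 177.7] 0.73
    [ 0.6915  0.2957 -0.0239] [1.3, 1.3]
egg_in_cup [207.7 153.3] 0.87
egg_in_cup [300.5 220.5] 0.73
    [ 0.5676 -0.092   0.217 ] [97.0, 97.0]
caliper [435.7 349.8] 0.9
caliper [157.9 210.4] 0.66
    [0.5717 0.4495 0.0043] [9.9, 9.9]
marker_ink [171.2 180.6] 0.8
marker_ink [302.6 263.5] 0.72
    [ 0.5405 -0.1368  0.1202] [191.6, 191.6]
beaker [169.8 183.6] 0.62
beaker [385.7 170.3] 0.67
    [ 0.6746 -0.3106  0.07  ] [5.0, 5.0]
test_weight [232.6 219. ] 0.51
test_weight [333.7 192.7] 0.41
    [ 0.6135 -0.1393  0.0105] [11.7, 11.7]
[[-0.687, -0.508, 0.519, 1.102], [0.726, -0.49, 0.482, 0.51], [0.01, 0.708, 0.706, 0.818], [0.0, 0.0, 0.0, 1.0]] 53.12308927396393 {'fov_y': 53.12308927396393, 'cx': 281.55877228867894, 'cy': 216.19208713767344, 'shot': 2}
[[-0.021, 0.98, -0.196, 0.249], [-1.0, -0.021, 0.001, 0.014], [-0.003, 0.196, 0.981, 1.6], [0.0, 0.0, 0.0, 1.0]] 46.584951375155846 {'fov_y': 46.584951375155846, 'cx': 286.07093199233236, 'cy': 209.6350686948835, 'shot': 3}
[0.15339764 0.47591934 0.23134128] [-1.79999055e+02 -5.60385699e-03  7.21325987e+01] [ 0.85719059 -0.27165389 -0.75535723] 0.0855657907642929 1.35
```

View pics/a.png

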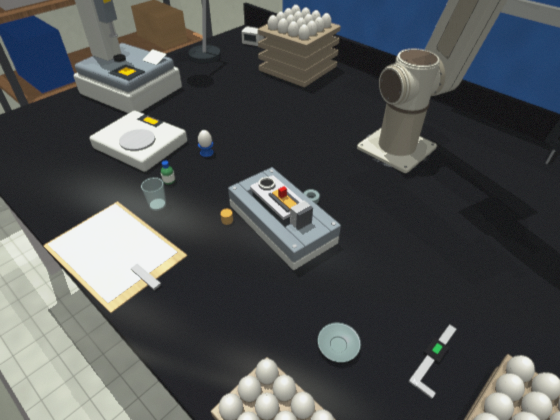

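View pics/b.png

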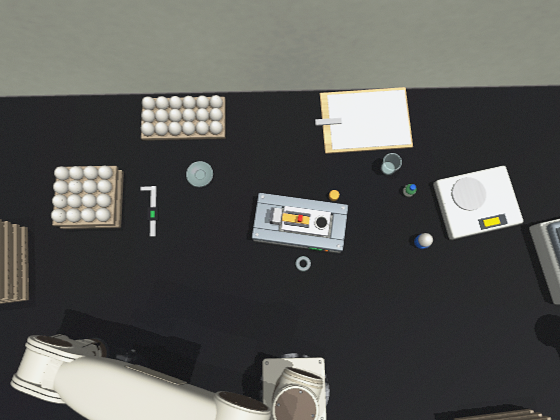

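Scene view: the module is at about (284,215) with the red knob at (283,191). Top view: module at (300,222), glass ring just nearer the base, test weight on the far side. Next I'll fit the module pose and zoom in.

```bash
python3 - <<'E'
from h import *
from scipy.optimize import minimize
cs=[capture("scene"),capture("top")]
obs=[]
rs=[]
for c,(x0,y0,x1,y1) in zip(cs,[(220,160,350,275),(245,180,355,260)]):
    r=outline_of(c,"module")[0];reg=r["region"];print(r["p"],reg.sum());obs.append(reg)
    im=c["img"].astype(int);b,g,rr=im[...,0],im[...,1],im[...,2]
    red=(rr>130)&(g<60)&(b<60);red[:y0]=0;red[y1:]=0;red[:,:x0]=0;red[:,x1:]=0
    ys,xs=np.nonzero(red);print("red",len(xs),xs.mean(),ys.mean());rs.append(ray(c,(xs.mean(),ys.mean())))
X,e=tri(rs);print("knob col",X,e)
def box(x,y,yaw,xs,ys,zs):
    R=np.array([[np.cos(yaw),-np.sin(yaw)],[np.sin(yaw),np.cos(yaw)]])
    return [np.r_[R@[a,b]+[x,y],z] for a in xs for b in ys for z in zs]
S=8
def render(c,p,i):
    m=np.zeros((420*1,560),np.uint8)
    H=[]
    parts=[box(*p[:3],(-.075,.075),(-.145,.145),(0,.07)),box(*p[:3],(-.022,.022),(.061,.095),(.07,.114)),box(*p[:3],(-.038,.038),(-.095,.051),(.07,.094)),box(*p[:3],(-.01,.01),(-.006,.008),(.094,.130))]
    big=np.zeros((420*4,560*4),np.uint8)
    for P in parts:
        q=np.array([proj(c,v) for v in P])+np.array(p[3+2*i:5+2*i])
        h=cv2.convexHull(((q+.5)*4-.5).astype(np.float32))
        cv2.fillConvexPoly(big,np.round(h*16).astype(np.int32),255,shift=4)
    return cv2.resize(big,(560,420),interpolation=cv2.INTER_AREA)/255.
def cost(u):
    p=[u[0],u[1],u[2],0,0,0,0]
    return sum(np.abs(render(c,p,i)-o).sum() for i,(c,o) in enumerate(zip(cs,obs)))
best=None
for yaw in np.radians([-15,-5,5,15]):
    s0=np.array([X[0],X[1],yaw])
    r=minimize(cost,s0,method="Nelder-Mead",options=dict(initial_simplex=[s0,s0+[.01,0,0],s0+[0,.01,0],s0+[0,0,.1]],xatol=1e-4,fatol=.3))
    print(r.fun,r.x[:2],np.degrees(r.x[2]))
    if best is None or r.fun<best.fun:best=r
p=list(best.x)+[0]*4
for i,(c,(x0,y0,x1,y1)) in enumerate(zip(cs,[(220,160,350,275),(245,180,355,260)])):
    k=6
    im=cv2.resize(c["img"][y0:y1,x0:x1],None,fx=k,fy=k,interpolation=cv2.INTER_CUBIC)
    def dr(pts,col):
        for v in pts:
            q=np.array(proj(c,v));q=((q-[x0,y0]+.5)*k).astype(int);cv2.circle(im,tuple(map(int,q)),4,col,-1)
    dr(box(*p[:3],(-.075,.075),(-.145,.145),(0,.07)),(0,255,0))
    dr(box(*p[:3],(-.038,.038),(-.095,.051),(.094,)),(255,0,255))
    dr(box(*p[:3],(-.01,.01),(-.007,.007),(.102,.129)),(255,255,0))
    dr(box(*p[:3],(-.022,.022),(.061,.095),(.07,)),(0,0,255))
    cv2.imwrite(f"pics/c{i}.png",im)
E
```

```text
0.78 5857
red 19 282.1578947368421 189.42105263157896
0.73 522
red 17 299.52941176470586 217.11764705882354
knob col [ 0.5202384  -0.02870461  0.12218501] [0.0, 0.0]
5705.560784313725 [ 0.52206674 -0.02906353] -9.477272258765204
5701.666666666666 [ 0.52197543 -0.02957579] -9.720715283741592
5700.078431372549 [ 0.52208301 -0.02961149] -9.579662705814307
5706.827450980392 [ 0.5222191  -0.02963143] -9.667674856756708
```

View pics/c0.png

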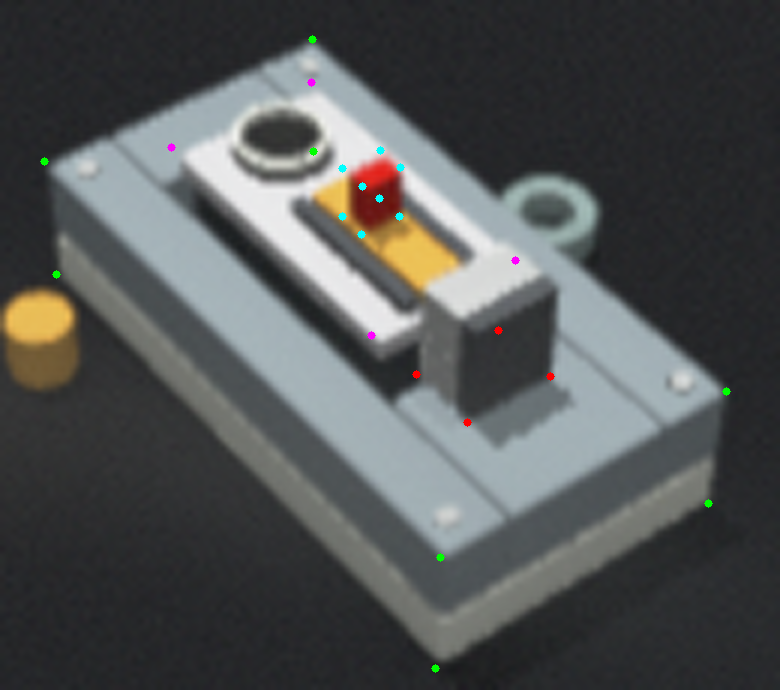

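View pics/c1.png

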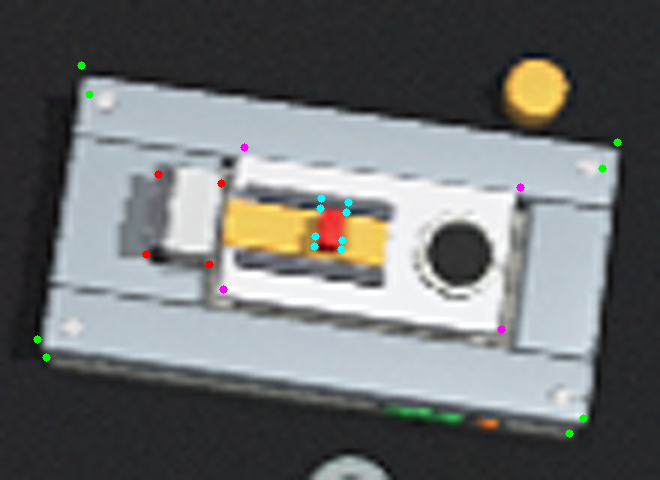

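The overlay agrees to about 1–2 px: the module is near (0.522, −0.029) with yaw about −9.6°, and the knob fits with the bolt 1–2 mm forward. The plan is to grip the knob with the jaws along module y (tool yaw about 80.4°). I'm starting the approach now.

>>> arm_command(
  deltas=[
    {"slide": [2.8, -3.9, 0], "dr": [0, 0, 8.3], "jaw": 4.5},
    {"slide": [2.8, -3.9, 0], "dr": [0, 0, 0], "jaw": 4.5},
    {"slide": [2.8, -3.9, 0], "dr": [0, 0, 0], "jaw": 4.5},
    {"slide": [2.8, -3.9, 0], "dr": [0, 0, 0], "jaw": 4.5},
    {"slide": [2.8, -3.9, 0], "dr": [0, 0, 0], "jaw": 4.5},
  ],
)

```text
time: 2.05
tcp_pos: [0.2932, 0.2811, 0.2308]
eef_rot: [179.9, -0.2, 81.3]
force: [0.3, 1.3, 0.4]
width: 0.045
```

>>> arm_command(
  deltas=[
    {"slide": [2.8, -3.9, 0], "dr": [0, 0, 0], "jaw": 4.5},
    {"slide": [2.8, -3.9, 0], "dr": [0, 0, 0], "jaw": 4.5},
    {"slide": [2.8, -3.9, 0], "dr": [0, 0, 0], "jaw": 4.5},
    {"slide": [2.8, -3.9, 0], "dr": [0, 0, 0], "jaw": 4.5},
    {"slide": [2.8, -3.9, 0], "dr": [0, 0, 0], "jaw": 4.5},
  ],
)

```text
time: 2.55
tcp_pos: [0.4376, 0.0775, 0.2325]
eef_rot: [179.7, -0.4, 81.4]
force: [0.0, 1.2, 0.3]
width: 0.0452
```

```bash
python3 - <<'E'
from h import *
from scipy.optimize import least_squares
s=observe();print(s["tcp_pos"],s["eef_rot"],s["force"],s["width"],s["time"])
cs=[capture("scene"),capture("top")]
L=[(-.075,-.145),(.075,-.145),(.075,.145),(-.075,.145)]
sc=np.array([(312,42),(50,163),(440,556),(726,390)])/6.-.5+[220,160]
tp=np.array([(585,415),(619,150),(85,78),(45,352)])/6.-.5+[245,180]
def pt(u,l,z):
    c,s=np.cos(u[2]),np.sin(u[2]);return np.array([u[0]+c*l[0]-s*l[1],u[1]+s*l[0]+c*l[1],z])
def res(u,which=(0,1)):
    return np.concatenate([(np.array(proj(cs[i],pt(u,l,.07)))-q)*w for i in which for l,q,w in zip(L,(sc,tp)[i],(1,1,1,1))])
for w in ((0,1),(0,),(1,)):
    r=least_squares(res,[.522,-.029,-.167],args=(w,));print(w,r.x[:2],np.degrees(r.x[2]),np.round(r.fun,1))
E
```

```text
[0.43762559 0.07746798 0.2324596 ] [179.67598582  -0.38941448  81.38369916] [0.00429427 1.19051278 0.29912739] 0.04517778456156609 2.55
(0, 1) [ 0.51988041 -0.03069744] -9.206739090176258 [ 0.1 -0.9 -0.8 -0.5  0.8 -0.6  0.4 -0.7  0.2  1.1  0.  -1.  -0.4 -1.1
 -0.8 -1.1]
(0,) [ 0.52168915 -0.02948243] -9.612349533822476 [ 0.3 -0.4 -0.8 -0.3  0.2  0.2  0.2  0.2]
(1,) [ 0.51816785 -0.03138419] -8.656123563206853 [ 0.8  1.2  0.1 -0.9 -0.4 -0.2 -0.4 -0.1]
```

>>> arm_command(
  deltas=[
    {"slide": [2.7, -3.5, -0.5], "dr": [0, 0, -0.8], "jaw": 4.5},
    {"slide": [2.7, -3.5, -0.5], "dr": [0, 0, 0], "jaw": 4.5},
    {"slide": [2.7, -3.5, -0.5], "dr": [0, 0, 0], "jaw": 4.5},
    {"slide": [0, 0, 0], "dr": [0, 0, 0], "jaw": 4.5},
  ],
)

```text
time: 3.05
tcp_pos: [0.523, -0.0325, 0.2168]
eef_rot: [179.6, -0.4, 80.1]
force: [-0.1, 0.1, -0.1]
width: 0.0453
```

```bash
python3 - <<'E'
from h import *
s=observe();print(s["tcp_pos"],s["eef_rot"],s["force"],s["width"],s["time"])
c=capture("scene")
cv2.imwrite("pics/d.png",cv2.resize(c["img"][120:275,200:360],None,fx=4,fy=4,interpolation=cv2.INTER_CUBIC))
E
```

```text
[ 0.52295652 -0.03247685  0.21677385] [179.57452447  -0.42740087  80.12528194] [-0.09721129  0.10939697 -0.08418028] 0.04533621227796649 3.05
```

View pics/d.png

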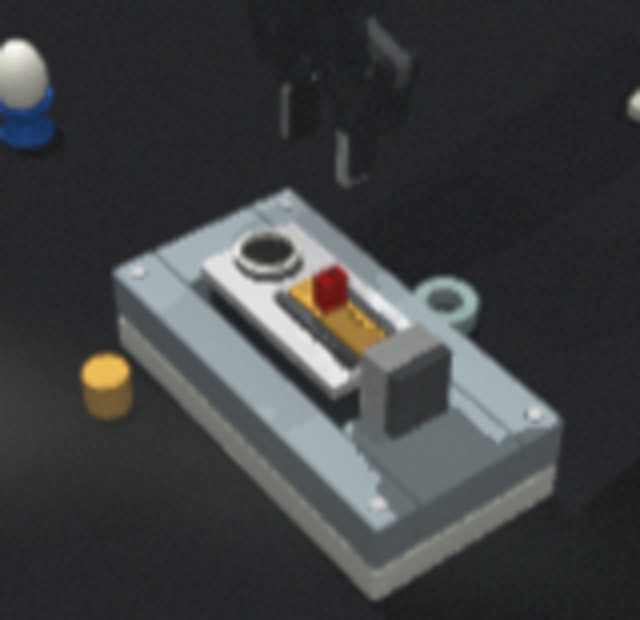

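The fingers straddle the column above the knob at about (330,288) in the crop, with the strike and egg ring clear. Descending.

>>> arm_command(
  deltas=[
    {"slide": [-0.25, 0.35, -3], "dr": [0, 0, 0.5], "jaw": 4.5},
    {"slide": [0, 0, -3], "dr": [0, 0, 0], "jaw": 4.5},
    {"slide": [0, 0, -2.5], "dr": [0, 0, 0], "jaw": 4.5},
    {"slide": [0, 0, -1.5], "dr": [0, 0, 0], "jaw": 4.5},
    {"slide": [0, 0, 0], "dr": [0, 0, 0], "jaw": 4.5},
  ],
)

```text
time: 3.6
tcp_pos: [0.5157, -0.02, 0.1161]
eef_rot: [179.6, -0.7, 81.1]
force: [-0.1, 0.3, 0.3]
width: 0.0451
```

>>> arm_command(
  deltas=[
    {"slide": [0.45, -0.8, -0.3], "dr": [0, 0, -0.4], "jaw": 4.5},
    {"slide": [0, 0, -0.3], "dr": [0, 0, 0], "jaw": 4.5},
    {"slide": [0, 0, 0], "dr": [0, 0, 0], "jaw": 4.5},
  ],
)

```text
time: 3.9
tcp_pos: [0.521, -0.0261, 0.1124]
eef_rot: [179.5, -0.7, 80.9]
force: [0.7, -0.4, -0.2]
width: 0.045
```

>>> arm_command(
  deltas=[
    {"slide": [-0.1, -0.3, -0.5], "dr": [0, 0, 0], "jaw": 4.5},
    {"slide": [0, 0, 0], "dr": [0, 0, 0], "jaw": 4.5},
    {"slide": [0, 0, 0], "dr": [0, 0, 0], "jaw": 2.2},
    {"slide": [0, 0, 0], "dr": [0, 0, 0], "jaw": 2.0},
  ],
)

```text
time: 4.3
tcp_pos: [0.5213, -0.0297, 0.109]
eef_rot: [179.2, -0.7, 80.8]
force: [0.2, 0.5, -0.4]
width: 0.0202
```

>>> arm_command(
  deltas=[
    {"slide": [0, 0, -0.2], "dr": [0.5, 0.6, -0.2], "jaw": 1.7},
    {"slide": [0, 0, 0], "dr": [0, 0, 0], "jaw": 1.2},
    {"slide": [0, 0, 0], "dr": [0, 0, 0], "jaw": 0.8},
    {"slide": [0, 0, 0], "dr": [0, 0, 0], "jaw": 0.8},
  ],
)

```text
time: 4.7
tcp_pos: [0.5215, -0.0297, 0.1073]
eef_rot: [180.0, -1.2, 80.6]
force: [-0.3, 0.2, 0.7]
width: 0.0129
```

```bash
python3 - <<'E'
from h import *
s=observe();print(s["tcp_pos"],s["eef_rot"],s["force"],s["width"],s["time"])
c=capture("scene")
cv2.imwrite("pics/e.png",cv2.resize(c["img"][150:260,230:340],None,fx=5,fy=5,interpolation=cv2.INTER_CUBIC))
E
```

```text
[ 0.52145612 -0.02973961  0.10725041] [179.96615143  -1.15276429  80.62176546] [-0.28866842  0.2467947   0.69793586] 0.012852931294763342 4.7
```

View pics/e.png

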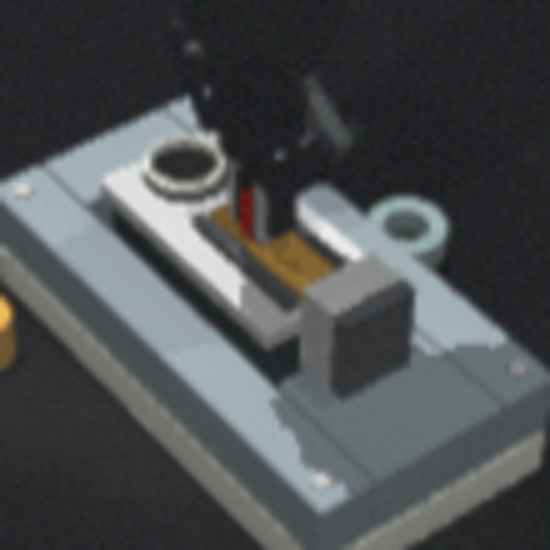

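The knob is held: red shows between the pads at (245,212) in the crop, and the width stopped at 12.9 mm. Pressing down.

>>> arm_command(
  deltas=[
    {"slide": [0, 0, -0.2], "dr": [0, 0, 0], "jaw": 0.8},
    {"slide": [0, 0, -0.2], "dr": [0, 0, 0], "jaw": 0.8},
    {"slide": [0, 0, -0.2], "dr": [0, 0, 0], "jaw": 0.8},
    {"slide": [0, 0, -0.2], "dr": [0, 0, 0], "jaw": 0.8},
  ],
)

```text
time: 5.15
tcp_pos: [0.5215, -0.0297, 0.102]
eef_rot: [179.8, -1.1, 80.6]
force: [-2.0, 0.0, 7.1]
width: 0.0129
```

>>> arm_command(
  deltas=[
    {"slide": [0, 0, -0.15], "dr": [0, 0, 0], "jaw": 0.8},
    {"slide": [0, 0, -0.1], "dr": [0, 0, 0], "jaw": 0.8},
    {"slide": [0, 0, -0.05], "dr": [0, 0, 0], "jaw": 0.8},
    {"slide": [0, 0, -0.05], "dr": [0, 0, 0], "jaw": 0.8},
  ],
)

```text
time: 5.55
tcp_pos: [0.5215, -0.0298, 0.1016]
eef_rot: [179.7, -1.1, 80.7]
force: [-1.8, 0.6, 5.8]
width: 0.0129
```

>>> arm_command(
  deltas=[
    {"slide": [0, 0, -0.2], "dr": [0, 0, 0], "jaw": 0.8},
    {"slide": [0, 0, -0.15], "dr": [0, 0, 0], "jaw": 0.8},
    {"slide": [0, 0, -0.1], "dr": [0, 0, 0], "jaw": 0.8},
  ],
)

```text
time: 5.85
tcp_pos: [0.5215, -0.0297, 0.0999]
eef_rot: [179.6, -1.1, 80.7]
force: [-3.1, 0.5, 7.1]
width: 0.0128
```

>>> arm_command(
  deltas=[
    {"slide": [0.02, 0.15, -0.09], "dr": [0, 0, 0], "jaw": 0.8},
    {"slide": [0.02, 0.15, -0.09], "dr": [0, 0, 0], "jaw": 0.8},
  ],
)

```text
time: 6.05
tcp_pos: [0.5218, -0.0279, 0.0999]
eef_rot: [179.5, -1.0, 80.6]
force: [-2.4, -1.5, 5.9]
width: 0.013
```

>>> arm_command(
  deltas=[
    {"slide": [0.02, 0.12, -0.09], "dr": [0, 0, 0], "jaw": 0.8},
    {"slide": [0.01, 0.1, -0.09], "dr": [0, 0, 0], "jaw": 0.8},
  ],
)

```text
time: 6.25
tcp_pos: [0.522, -0.0267, 0.0999]
eef_rot: [179.4, -0.8, 80.6]
force: [-2.0, -1.0, 7.2]
width: 0.0124
```

>>> arm_command(
  deltas=[
    {"slide": [0.02, 0.12, -0.09], "dr": [0, 0, 0], "jaw": 0.8},
    {"slide": [0.01, 0.1, -0.09], "dr": [0, 0, 0], "jaw": 0.8},
  ],
)

```text
time: 6.45
tcp_pos: [0.5222, -0.0255, 0.0999]
eef_rot: [179.3, -0.7, 80.5]
force: [-2.2, -1.3, 6.5]
width: 0.0127
```

>>> arm_command(
  deltas=[
    {"slide": [0.02, 0.1, -0.09], "dr": [0, 0, 0], "jaw": 0.8},
  ],
)

```text
time: 6.55
tcp_pos: [0.5222, -0.0252, 0.0999]
eef_rot: [179.3, -0.6, 80.5]
force: [-3.1, -2.4, 7.5]
width: 0.0123
```

>>> arm_command(
  deltas=[
    {"slide": [0.02, 0.1, -0.09], "dr": [0, 0, 0], "jaw": 0.8},
  ],
)

```text
time: 6.65
tcp_pos: [0.5222, -0.0251, 0.0999]
eef_rot: [179.2, -0.5, 80.5]
force: [-3.2, -3.2, 7.2]
width: 0.0127
```

>>> arm_command(
  deltas=[
    {"slide": [0.02, 0.1, -0.14], "dr": [0, 0.2, 0], "jaw": 0.8},
    {"slide": [0.02, 0.1, -0.14], "dr": [0, 0.2, 0], "jaw": 0.8},
  ],
)

```text
time: 6.85
tcp_pos: [0.5224, -0.0243, 0.0992]
eef_rot: [179.6, -0.3, 80.4]
force: [-3.3, -0.0, 8.9]
width: 0.0127
```

>>> arm_command(
  deltas=[
    {"slide": [0.02, 0.1, -0.14], "dr": [0, 0.2, 0], "jaw": 0.8},
    {"slide": [0.02, 0.1, -0.14], "dr": [0, 0.2, 0], "jaw": 0.8},
  ],
)

```text
time: 7.05
tcp_pos: [0.5226, -0.023, 0.0984]
eef_rot: [179.9, -0.2, 80.4]
force: [-2.1, -1.0, 7.7]
width: 0.0126
```

>>> arm_command(
  deltas=[
    {"slide": [0.02, 0.12, -0.08], "dr": [0, 0, 0], "jaw": 0.8},
    {"slide": [0.02, 0.12, -0.08], "dr": [0, 0, 0], "jaw": 0.8},
  ],
)

```text
time: 7.25
tcp_pos: [0.5229, -0.0211, 0.0986]
eef_rot: [179.8, -0.2, 80.4]
force: [-3.1, -1.2, 6.9]
width: 0.0131
```

>>> arm_command(
  deltas=[
    {"slide": [0.02, 0.12, -0.08], "dr": [0, 0, 0], "jaw": 0.8},
    {"slide": [0.02, 0.12, -0.08], "dr": [0, 0, 0], "jaw": 0.8},
  ],
)

```text
time: 7.45
tcp_pos: [0.5232, -0.0192, 0.0987]
eef_rot: [179.8, -0.1, 80.4]
force: [-3.0, -0.8, 6.6]
width: 0.0125
```

The bolt is inside the slot: it has travelled 10.6 mm with only friction-level force. I'll keep sliding home.

>>> arm_command(
  deltas=[
    {"slide": [0.03, 0.15, -0.08], "dr": [0, 0, 0], "jaw": 0.8},
    {"slide": [0.03, 0.15, -0.08], "dr": [0, 0, 0], "jaw": 0.8},
    {"slide": [0.03, 0.15, -0.08], "dr": [0, 0, 0], "jaw": 0.8},
  ],
)

```text
time: 7.75
tcp_pos: [0.5238, -0.0154, 0.0989]
eef_rot: [179.7, -0.1, 80.4]
force: [-1.7, -1.5, 7.1]
width: 0.013
```

>>> arm_command(
  deltas=[
    {"slide": [0.03, 0.15, -0.08], "dr": [0, 0, 0], "jaw": 0.8},
    {"slide": [0.03, 0.15, -0.08], "dr": [0, 0, 0], "jaw": 0.8},
    {"slide": [0.02, 0.12, -0.08], "dr": [0, 0, 0], "jaw": 0.8},
  ],
)

```text
time: 8.05
tcp_pos: [0.5244, -0.0118, 0.099]
eef_rot: [179.6, -0.0, 80.4]
force: [-2.0, -1.6, 6.4]
width: 0.0126
```

>>> arm_command(
  deltas=[
    {"slide": [0.02, 0.12, -0.08], "dr": [0, 0, 0], "jaw": 0.8},
    {"slide": [0.02, 0.12, -0.08], "dr": [0, 0, 0], "jaw": 0.8},
  ],
)

```text
time: 8.25
tcp_pos: [0.5244, -0.0114, 0.0991]
eef_rot: [179.5, 0.2, 80.3]
force: [-3.6, -4.6, 7.1]
width: 0.0126
```

The end stop was felt after 18.5 mm of travel. I'll let the bolt settle against the upper jaw, then release.

>>> arm_command(
  deltas=[
    {"slide": [0.01, 0.06, -0.04], "dr": [0, 0, 0], "jaw": 0.8},
    {"slide": [0, 0.03, 0], "dr": [0, 0, 0], "jaw": 0.8},
    {"slide": [0, 0, 0.02], "dr": [0, 0, 0], "jaw": 0.8},
  ],
)

```text
time: 8.55
tcp_pos: [0.5244, -0.0114, 0.1001]
eef_rot: [179.4, 0.2, 80.3]
force: [1.1, -0.7, -3.1]
width: 0.0124
```

>>> arm_command(
  deltas=[
    {"slide": [0, 0, 0], "dr": [0, 0, 0], "jaw": 0.8},
    {"slide": [0, 0, 0], "dr": [0, 0, 0], "jaw": 1.7},
    {"slide": [0, 0, 0], "dr": [0, 0, 0], "jaw": 2.4},
    {"slide": [0, 0, 0], "dr": [0, 0, 0], "jaw": 2.4},
  ],
)

```text
time: 8.95
tcp_pos: [0.5244, -0.0112, 0.0994]
eef_rot: [179.4, 0.2, 80.3]
force: [-0.0, -0.3, 0.1]
width: 0.024
```

Released with forces at zero, so I'm retreating straight up.

>>> arm_command(
  deltas=[
    {"slide": [0, 0, 1], "dr": [0, 0, 0], "jaw": 2.4},
    {"slide": [0, 0, 2], "dr": [0, 0, 0], "jaw": 2.4},
    {"slide": [0, 0, 3], "dr": [0, 0, 0], "jaw": 2.4},
    {"slide": [0, 0, 4], "dr": [0, 0, 0], "jaw": 2.4},
    {"slide": [0, 0, 2], "dr": [0, 0, 0], "jaw": 2.4},
  ],
)

```text
time: 9.45
tcp_pos: [0.5206, -0.0109, 0.2216]
eef_rot: [180.0, 0.3, 80.3]
force: [1.0, 0.1, -0.4]
width: 0.024
```

>>> arm_command(
  deltas=[
    {"slide": [-2.5, 2, 1], "dr": [0, 0, 0], "jaw": 2.4},
    {"slide": [-2.5, 3, 0], "dr": [0, 0, 0], "jaw": 2.4},
    {"slide": [-1, 1, 0], "dr": [0, 0, 0], "jaw": 2.4},
    {"slide": [0, 0, 0], "dr": [0, 0, 0], "jaw": 2.4},
    {"slide": [0, 0, 0], "dr": [0, 0, 0], "jaw": 2.4},
  ],
)

```text
time: 9.95
tcp_pos: [0.4632, 0.0501, 0.2402]
eef_rot: [179.1, 0.1, 80.2]
force: [-0.1, 0.3, 0.6]
width: 0.0243
```

```bash
python3 - <<'E'
from h import *
s=observe();print(s["tcp_pos"],s["force"],s["width"],s["time"],np.abs(s["dq"]).max())
c=capture("scene")
cv2.imwrite("pics/f.png",cv2.resize(c["img"][150:265,220:350],None,fx=5,fy=5,interpolation=cv2.INTER_CUBIC))
im=c["img"].astype(int);red=(im[...,2]>110)&(im[...,1]<60)&(im[...,0]<60);red[:160]=0;red[270:]=0;red[:,:230]=0;red[:,345:]=0
ys,xs=np.nonzero(red);print(len(xs),xs.mean(),ys.mean(),xs.min(),xs.max(),ys.min(),ys.max())
u=np.radians(-9.3);d=np.array([-np.sin(u),np.cos(u)])
for k,p in ((.0015,0),(.02,.0075),(.02,0)):
    print(k,p,np.round(proj(c,np.r_[np.array([.520,-.0305])+d*k,.116+.006-p]),1))
E
```

```text
[0.46323348 0.05005768 0.24019143] [-0.06077471  0.26440305  0.57935172] 0.024349183104157186 9.95 0.47688346953048244
41 285.9756097560976 196.4390243902439 283 290 193 203
0.0015 0 [282.1 189.4]
0.02 0.0075 [286.5 195.6]
0.02 0 [286.6 193.4]
```

View pics/f.png

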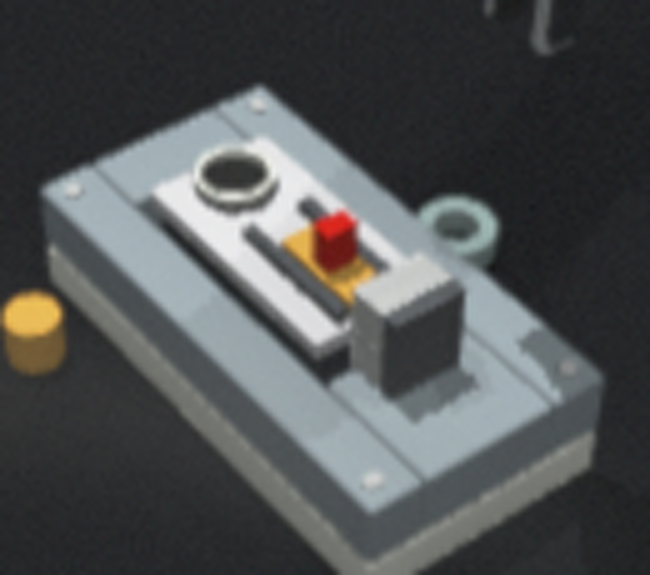

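The knob at crop (335,240) has moved up to the strike, the carriage sits lower, and the gripper is clear. The knob's red centroid (286.0,196.4) fits the bolt home with the carriage about 7.5 mm down (predicted 286.5,195.6). The ring and weight are in place, so I'm handing in.

```bash
python3 -c "
from station import *
print(job_done())"
```

```text
the job is handed in; nothing more can be done
None
```

The carriage is trapped down with the bolt fully home in the strike, and the job was handed in at about 10 s of the 70 s. `job_done()` gave no verdict.

- **What I did:** I gripped the red knob and pressed the carriage down 7.4 mm. I then eased the bolt forward to the strike, with about 3 N of force at the wrist. Lowering it under that light push, the bolt entered the slot at roughly 8–9 mm down. I slid it until I felt the end stop, after about 18.5 mm of travel, where the push along y peaked at 4.6 N. Then I let it rise against the upper jaw, opened the gripper and backed off.
- **Last checks:** With the gripper clear, the knob's red centroid was at pixel (286.0, 196.4). I had predicted (286.5, 195.6) for the bolt home and the carriage 7.5 mm down. The last image shows the carriage still lowered and the wrist force near zero.
- **Bystanders:** The glass ring and test weight stand where they were. I did not recheck the other five, but the arm's path stayed well clear of them.
- **Limits:** The two cameras disagreed by about 2–4 mm on where the module is. How deep the carriage sits and how far the bolt went are therefore worked out from arm travel and the image, not measured directly. The wrist force I read stayed below 10 N.

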